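# Fit the snap ring on the trolley's stub axle

### The job

The wheel of the drying trolley is back on its stub axle and only its snap ring is missing. Take the snap-ring pliers from their rest, put the tips between the ends of the new ring that lies on the spare sleeve, spread it, and slide it down over the axle end until it lies flat on the collar, level with the groove. Finish holding it there: keep squeezing the pliers so that the ring stays spread clear of the axle, with the pliers touching nothing but the ring, while I check the end play; touch the ring only with the pliers, do not force it, and leave everything else on the bench alone.

Things in the scene. Friction and masses are not known exactly. Their poses are not given: they have to be found in the camera images.
- pliers: external snap-ring pliers, 187 mm long, about 175 g (balance 46 mm behind the pivot), dark jaws, black handles, lying level on the rest. Origin at the pivot on the flat underside; +x to the tips, z up. A strong spring holds the handles apart: at the grip it takes 25 N on each to start the squeeze (20 N carries them unsqueezed), 40 N for the full squeeze with the ring on
- pliers_grip (a point): point between the handles at mid height, 52 mm behind the pivot, 6 mm above the underside: the place to grip across both. Each handle is 10 mm wide, 12 mm high; over the outsides they measure 63 mm here let go, 37 mm fully squeezed. They run from 24 to 111 mm behind the pivot, parallel to 76 mm, then flaring to 83 mm over the outsides
- pliers_tips (a point): point midway between the lower ends of the two tips, 75 mm in front of the pivot, 18 mm below the underside. The tips are upright flat-sided blades, 5 x 3 mm, with round ends, 18 mm long below the jaws; let go they touch each other and measure 9 mm over both (across y)
- pliers_left (a joint): turn of each pliers arm about the pivot (rad), the same for both: 0 let go, grows as the handles are squeezed, stop at 0.26. Each tip moves out 75 mm per rad; at the stop they stand about 44 mm apart and the ring is spread by about 0.3, which is safe for it
- pliers_rest: fixed wooden rest: board 150 x 85 x 8 mm with two cross rails (14 mm wide, 85 mm long, tops 30 mm above the bench) at x = -55 and +60 mm. Origin under the board's centre. The pliers lie across the rails along +x, pivot about 45 mm in front of the origin, tips hanging beyond the board 12 mm above the bench
- ring: new steel snap ring, an open C, 37 mm inside and 47 mm outside diameter, 3 mm thick, 14 g, loose on the sleeve. Origin at the centre of the circle on the underside, z up, +x to the gap. Its ends turn out into straight ears 5 mm wide, reaching from 21 to 35 mm from the origin, clear of the sleeve, so tips may reach past the underside
- ring_gap (a point): point midway between the ears on the ring's underside, 30 mm from the ring's origin: where the tips go in. The free gap, ear to ear, is 16 mm here, 19 mm at 22 mm from the origin and 14 mm at 35 mm, while relaxed. Spread, the ring is carried on the tips by friction; tips forced up or down while it lies on something tilt it
- ring_left (a joint): how far the ring's +y side is sprung outward (rad): 0 relaxed; about 0.18 just passes the 40 mm axle, 0.3 clears it by about 1.7 mm all round. It springs back when let go
- ring_right (a joint): the same for the ring's -y side
- ring_mid (a point): point on the ring's underside, 4 mm from its origin towards the gap: the middle of the opening when the ring is spread, to be put on the axle's centre line
- sleeve: spare steel distance sleeve standing on the bench, 46 mm diameter, 40 mm high, 350 g, loose; the ring lies on its top. Origin at the centre of its underside
- axle_unit: fixed trolley wheel lying flat, axle upright. Origin under its centre. Flange 140 x 140 x 10 mm; wheel 160 mm diameter, tyre top 54 mm above the bench; grey hub 62 mm diameter, top 61 mm; dark collar 49 mm diameter, top 72 mm; groove 37.4 mm diameter, 72 to 76.5 mm; axle end 40 mm diameter to 94 mm, then coned to 31 mm diameter at its top, 99 mm
- axle_seat (a point): point on the axle's centre line at the top of the collar (72 mm above the bench), the lower edge of the groove: the ring's underside belongs at this height. z up along the axle
- wax_tin: bystander: open tin of yellow wax, 84 mm diameter, 63 mm high
- tin_lid: bystander: bright tin lid, 76 mm diameter, 6 mm high
- stain_brush: bystander: flat brush, wooden handle, about 190 mm long, 20 mm high
- screwdriver: bystander: screwdriver with black handle, about 200 mm long, 26 mm high
- sanding_block: bystander: cork sanding block, 95 x 55 x 26 mm
- washer: bystander: plain steel washer, closed, 52 mm diameter, 4 mm thick
- corner_sample: bystander: L-shaped corner sample of dark picture-frame moulding, legs 85 mm, 22 mm high; origin at its outer corner
There are look-alikes about, which are no part of the job. There is more than one size of the pliers; the job needs the middle-sized.

How it is judged:
By the outcome, as a careful person would: the job done as asked, in the order asked, and still so for the second after the job is handed in, while the arm keeps its last pose, push and grip.
It also fails if it takes over 51 s, if anything falls off the work surface, if the arm or the gripper's body presses on something with over 40 N, if the wrist force passes 120 N, or if a joint passes its speed limit or range.

### The arm

A 6-joint arm with a two-finger parallel gripper is mounted at the origin on the work surface. World frame = base frame: x ahead of the robot, y to its left, z up, the work surface at z = 0. Lengths are in mm, angles in degrees, forces in N, time in s.
With the tool pointing down it reaches from about 350 to 850 mm from the base axis. Payload 8.1 kg.
Tool frame: the origin (TCP) lies at the very end of the fingers, on their centre line; the grasp point (between the pads) lies 19 mm behind it (r.grip_point_offset is the distance from the TCP to the grasp point, in mm); z points along the fingers, y is the line along which they close (so a half turn about z gives the same grasp; the last joint's range is limited). The gripper opens to 85 mm and grips with 20 to 120 N. Pads are 22 mm wide; open, the fingers measure 114 mm over their backs; the gripper's body (76 mm by 85 mm) begins 54 mm behind the grasp point. The pads swing forward as they close: fully open they stand 13 mm farther back than shut.
Start: joints at [-78.06, 7.471, 85.268, -0, 87.261, -4.893], TCP at [173.775, -574.289, 231.292] pointing down, gripper open.
Joint ranges: [-169.43, 169.43], [-51.17, 129.36], [1.28, 143.12], [-76.62, 256.62], [0, 156.53], [-152.29, 152.29]. Speed limits (degrees/s): [136.94, 136.94, 159.86, 180, 180, 180].

### API

Orientations are given as [roll, pitch, yaw] about the fixed x, y, z axes, in that order (R = Rz(yaw) Ry(pitch) Rx(roll)).
In Python, from bench import status, eyes, r gives the robot as it stands.
- The arm moves only by the shell command python3 -m handwheel 'ROWS' [FORCE]. ROWS is a JSON object whose one key "series" holds a list that holds one entry, the list of rows, each a list of 7 numbers: the shift along the tool's x, y, z in cm, then the turn, a rotation vector about the tool's x, y, z in rad, then the opening, from 0 (shut) to 1 (fully open). In form: {"series": [[[tx, ty, tz, rx, ry, rz, claw], ...]]}. A call has 1 to 12 rows; each row is the pose to reach, as a shift and turn from the pose commanded when the call began, along the tool's axes at that moment; what a row does not reach only later rows make up. A row lasts 1/8 s, in which the tool goes at most 62.5 mm and 10.7 degrees, less where a joint would pass 70% of its speed; a pose out of reach is approached as far as the arm can. A call with a gripper value outside its range is refused whole. The fingers move at their own pace and stop on an object; FORCE is the grip in N (left out, the last holds). Time passes only in rows, so rows that repeat a pose let the fingers close. It gives the time, the measured TCP pose, the force, the opening and the grip force at its end, in the units of the state.
- status.sense(): the state, without advancing time (a new reading comes with each control period).
- eyes.snapshot(name): name is "scene" or "top"; returns a dict with "img" (400x640x3 uint8, red, green, blue), "mtx" (3x3 intrinsics, pixels), "R" (3x3) and "t" (3): a world point X has camera coordinates R X + t. Camera axes: x right, y down, z forward; pixel columns grow to the right and rows downward; lengths in mm; the calibration is good to about 2 mm. A picture is of the moment at which its call begins. There is no depth.
- r.hand_in(): hands the job in; it is judged then, once.
The state is a dict: "time": time; "joint_pos": joint angles; "qd": joint speeds; "joint_efforts": joint torques, N m; "tool_pos": TCP position; "tcp_rot": TCP orientation; "ft_force": force on the tool from outside, world axes, zero at the start; "wrist_torque": the same for the moment, N m; "finger_gap": finger opening in mm; "grip_force": force on a finger pad.
Only numpy, scipy, OpenCV 4.12 (cv2) and the standard library are available. Lean on these libraries where they do the work, as an engineer would, in place of code of your own. Each camera call takes 0.05 s, during which the arm holds its last target. There are 200 camera calls.

## Working session

There is one attempt and no reset: what is moved stays moved. The work goes in short steps, Python scripts to look and compute and a shell command to move; the robot and the scene stay as the last step left them, time stands still between calls to the robot, and variables do not carry over. Pictures are saved under pics/ and viewed, at most 10 in all, crops included, and the job is handed in when it is done.

```bash
ls; mkdir -p pics; python3 - <<'E'
from bench import status, eyes, r
import cv2,numpy as np
for n in("scene","top"):
    s=eyes.snapshot(n); cv2.imwrite(f"pics/{n}0.png",s["img"][:,:,::-1]); np.savez(f"{n}0.npz",**s); print(n,s["mtx"].tolist(),np.round(s["R"],4).tolist(),np.round(s["t"],1).tolist(), np.round(-s["R"].T@s["t"],0))
print(status.sense(), r.grip_point_offset)
E
```

```text
pics
scene [[363.96571501551216, 0.0, 320.98716264338066], [0.0, 363.96571501551216, 202.0633393421466], [0.0, 0.0, 1.0]] [[0.7067, 0.7075, -0.0026], [0.5143, -0.5163, -0.6847], [-0.4858, 0.4826, -0.7288]] [-493.1, -119.2, 1210.2] [ 998. -297.  799.]
top [[389.6303468802384, 0.0, 320.29811406820005], [0.0, 389.6303468802384, 198.7382779975627], [0.0, 0.0, 1.0]] [[0.0205, -0.9996, -0.0176], [-0.9991, -0.0198, -0.0371], [0.0368, 0.0184, -0.9992]] [157.8, 518.2, 1059.8] [ 476.  149. 1081.]
{'time': 0.1, 'joint_pos': array([-7.80588547e+01,  7.51132667e+00,  8.53234968e+01,  9.22003331e-04,
        8.72631038e+01, -4.89243814e+00]), 'qd': array([-0.08516752, -0.0707631 , -0.18982309,  0.00544902,  0.00420047,
       -0.07528941]), 'joint_efforts': array([ 2.10350016e-03, -5.70950961e+01, -5.01942122e+01, -8.08845812e-05,
        8.08485289e-03,  3.20040238e-05]), 'tool_pos': array([ 173.68372262, -573.78222969,  230.3392782 ]), 'tcp_rot': array([-1.79902508e+02, -9.26928388e-03,  1.68335308e+01]), 'ft_force': array([0.3747344 , 0.42119231, 0.02181416]), 'wrist_torque': array([0.01430283, 0.06711726, 0.05150165]), 'grip_force': 0.0, 'finger_gap': 85.5273449405446} 18.700000000000003
```

View pics/top0.png

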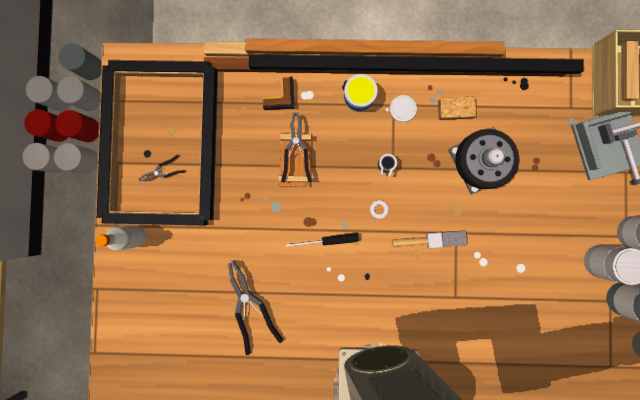

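View pics/scene0.png

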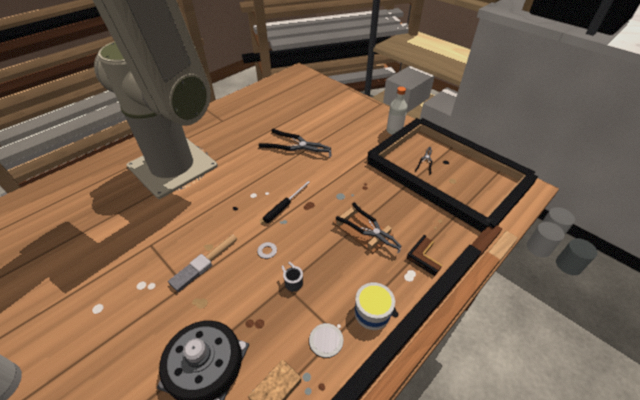

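The top picture shows three pairs of pliers: small in the frame at (160,170), middle-sized on the rest at (295,145), and large at (247,305). There is a closed washer at (379,209) and the open C ring on the sleeve at (388,163). The axle is at (494,157). In the scene view the same pliers are at (375,230), the ring at (292,273) and the axle at (197,349). I choose the pliers on the rest and the ring on the sleeve, and check both in a close crop.

```bash
python3 - <<'E'
import cv2,numpy as np
t=cv2.imread("pics/top0.png");s=cv2.imread("pics/scene0.png")
def c(im,x,y,k,h=300,w=400):
    w2,h2=w//k,h//k
    return cv2.resize(im[y-h2//2:y-h2//2+h2,x-w2//2:x-w2//2+w2],(w,h),interpolation=cv2.INTER_CUBIC)
g=np.vstack([np.hstack([c(t,296,148,4),c(t,388,163,10)]),np.hstack([c(s,370,230,5),c(s,292,275,10)])])
cv2.imwrite("pics/crop1.png",g)
E
```

```text
(no output)
```

View pics/crop1.png

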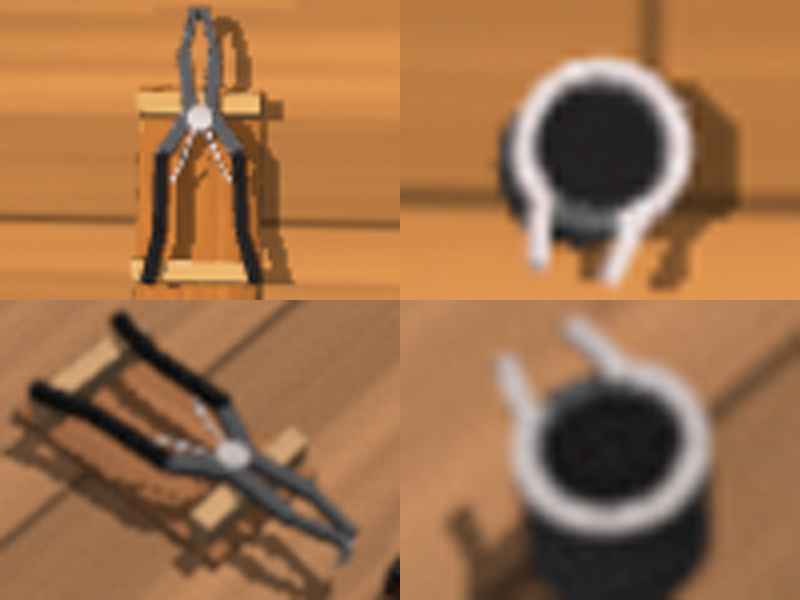

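The crop confirms the choice: pliers on the rest pointing up the image (+x), pivot at top pixel about (296,140), tips at (296,114). The C ring is open with its ears pointing down the image (-x), so the pliers enter from the -x side. Now I measure.

```bash
cat > h.py <<'E'
import numpy as np, cv2
from scipy.optimize import least_squares
def ray(S,p):
    d=S["R"].T@np.linalg.inv(S["mtx"])@np.array([p[0],p[1],1.]); return -S["R"].T@S["t"],d/np.linalg.norm(d)
def plane(S,p,z):
    p=np.atleast_2d(p); q=np.c_[p,np.ones(len(p))]@np.linalg.inv(S["mtx"]).T@S["R"]; o=-S["R"].T@S["t"]
    return (o+q*((z-o[2])/q[:,2])[:,None])[:,:2]
def tri(S1,p1,S2,p2):
    A=[];b=[]
    for S,p in((S1,p1),(S2,p2)):
        o,d=ray(S,p); M=np.eye(3)-np.outer(d,d); A.append(M); b.append(M@o)
    x=np.linalg.lstsq(np.vstack(A),np.hstack(b),rcond=None)[0]
    return x,[float(np.linalg.norm(M@x-c)) for M,c in zip(A,b)]
def proj(S,X):
    c=S["R"]@np.asarray(X,float)+S["t"]; q=S["mtx"]@c; return q[:2]/q[2]
def blobs(mask,box,amin=5):
    x0,y0,x1,y1=box; m=np.zeros(mask.shape,np.uint8); m[y0:y1,x0:x1]=mask[y0:y1,x0:x1]
    n,l,st,c=cv2.connectedComponentsWithStats(m); return sorted([(int(st[i,4]),c[i],l==i) for i in range(1,n) if st[i,4]>=amin],key=lambda a:-a[0])
def hsv(S): return cv2.cvtColor(S["img"],cv2.COLOR_RGB2HSV).astype(int)
def pix(m): y,x=np.nonzero(m); return np.c_[x,y]
E
python3 - <<'E'
from h import *
T=dict(np.load("top0.npz"));S=dict(np.load("scene0.npz"))
ht,hs=hsv(T),hsv(S)
W=lambda h,v=150,s=60:((h[...,2]>v)&(h[...,1]<s)).astype(np.uint8)
D=lambda h,v=55:(h[...,2]<v).astype(np.uint8)
for n,h,b in(("T",ht,(285,130,307,150)),("S",hs,(360,215,395,240))):
    print("piv",n,[(a,c.round(2)) for a,c,_ in blobs(W(h),b,3)][:3])
for n,h,b in(("T",ht,(280,145,318,186)),("S",hs,(335,200,375,245))):
    print("handles",n,[(a,c.round(2)) for a,c,_ in blobs(D(h),b,15)][:4])
rm={}
for n,C,h,b in(("T",T,ht,(372,148,404,184)),("S",S,hs,(278,258,306,292))):
    B=blobs(W(h,135,50),b,5); print("ring",n,[(a,c.round(2)) for a,c,_ in B][:3]); m=np.zeros(h.shape[:2],bool)
    for a,c,k in B: m|=k
    for z in (38,43,48):
        P=plane(C,pix(m),z)
        f=least_squares(lambda x:np.hypot(*(P-x).T)-21,np.median(P,0),loss="soft_l1",f_scale=1).x
        d=P-f;rr=np.hypot(*d.T);e=d[rr>26.5]
        print(n,z,f.round(1),"ears",len(e),e.mean(0).round(1),np.degrees(np.arctan2(*e.mean(0)[::-1])).round(1))
for n,C,h,b in(("T",T,ht,(480,140,512,172)),("S",S,hs,(180,335,212,365))):
    for v in(130,150,170):print("axle",n,v,[(a,c.round(2)) for a,c,_ in blobs(W(h,v),b,10)][:3])
t=cv2.imread("pics/top0.png");s=cv2.imread("pics/scene0.png")
c=lambda im,x,y:cv2.resize(im[y-45:y+45,x-50:x+50],(400,360),interpolation=cv2.INTER_CUBIC)
cv2.imwrite("pics/axle.png",np.hstack([c(t,488,157),c(s,200,350)]))
E
```

```text
piv T [(37, array([295.46, 139.92]))]
piv S [(23, array([376.17, 230.3 ])), (4, array([369.5, 221.5]))]
handles T [(80, array([306.6 , 165.88])), (78, array([284.78, 166.14]))]
handles S [(103, array([349.74, 224.11])), (85, array([363.09, 212.51]))]
ring T [(110, array([387.35, 163.28]))]
T 38 [614.1 -10.5] ears 12 [-27.8   7.5] 164.9
T 43 [613.4  -9.7] ears 12 [-27.6   7.4] 164.9
T 48 [612.7  -9. ] ears 11 [-27.9   6.8] 166.4
ring S [(122, array([292.11, 273.7 ]))]
S 38 [609.3  -9.6] ears 15 [-27.8   4.9] 170.0
S 43 [611.8 -11.5] ears 14 [-27.7   5.5] 168.8
S 48 [614.3 -13.4] ears 13 [-27.6   6.4] 166.9
axle T 130 [(476, array([498.41, 154.53])), (31, array([487.45, 169.23])), (12, array([480.75, 154.75]))]
axle T 150 [(184, array([495.69, 155.61]))]
axle T 170 [(164, array([495.72, 155.77]))]
axle S 130 [(333, array([193.66, 348.26]))]
axle S 150 [(266, array([194.05, 347.68]))]
axle S 170 [(196, array([193.24, 347.33]))]
```

View pics/axle.png

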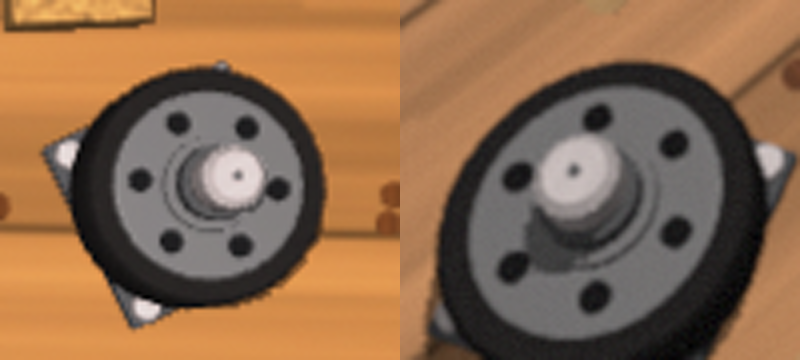

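The axle's end face, with a dark centre dot, is at about (496.9,155.6) in top and (192.6,347.1) in scene.

```bash
cat >> h.py <<'E'
def dot(S,p,k=2):
    x,y=np.round(p).astype(int); g=S["img"].mean(2)[y-k:y+k+1,x-k:x+k+1]; w=np.clip(np.percentile(g,70)-g,0,None)**1.5
    Y,X=np.mgrid[y-k:y+k+1,x-k:x+k+1]; return np.array([(w*X).sum()/w.sum(),(w*Y).sum()/w.sum()])
E
python3 - <<'E'
from h import *
T=dict(np.load("top0.npz"));S=dict(np.load("scene0.npz"))
a,b=dot(T,(496.9,155.6)),dot(S,(192.6,347.1)); print("dot",a,b,tri(T,a,S,b))
print(plane(T,a,99),plane(S,b,99))
ht=hsv(T);hs=hsv(S)
for n,C,h,bx in(("T",T,ht,(445,115,530,200)),("S",S,hs,(150,312,250,399))):
    B=blobs((h[...,2]<60).astype(np.uint8),bx,200); m=B[0][2].astype(np.uint8)
    ct=max(cv2.findContours(m,0,1)[0],key=len); hl=cv2.convexHull(ct)[:,0]
    P=plane(C,hl,50); f=least_squares(lambda x:np.hypot(*(P-x[:2]).T)-x[2],[*P.mean(0),80],loss="soft_l1").x; print("tyre",n,f)
piv=tri(T,(295.46,139.92),S,(376.17,230.3)); print("piv",piv)
h1=tri(T,(306.6,165.88),S,(349.74,224.11));h2=tri(T,(284.78,166.14),S,(363.09,212.51)); print("h",h1,h2)
d=piv[0]-(h1[0]+h2[0])/2; print("yaw",np.degrees(np.arctan2(d[1],d[0])),d)
hm=(np.array([306.6,165.88])+[284.78,166.14])/2
dd=plane(T,(295.46,139.92),43)-plane(T,hm,36);print("yawT",np.degrees(np.arctan2(dd[0,1],dd[0,0])),dd)
e=tri(T,(387.35,163.28),S,(292.11,273.7));print("ring centroid",e)
E
```

```text
dot [497.01413091 155.39181333] [193.00544779 347.17265691] (array([ 628.72627917, -276.0968641 ,   99.64783482]), [1.312539967605058, 1.3125399676048313])
[[ 629.47922914 -275.17585554]] [[ 627.49683832 -277.12150055]]
tyre T [ 627.4615769  -269.72556764   80.66006659]
tyre S [ 635.25628315 -280.61139868   83.24206443]
piv (array([670.05339113, 236.95591936,  40.97812523]), [1.0072476108283743, 1.007247610828251])
h (array([602.03376463, 206.52311634,  34.69446925]), [0.007802216294257142, 0.007802216294078942]) (array([600.08940733, 265.28956648,  33.90833879]), [0.349294383320177, 0.34929438332020984])
yaw 0.8715781285638231 [68.99180515  1.04957795  6.67672121]
yawT 1.3511256662858575 [[69.42756293  1.63751597]]
ring centroid (array([611.47958554, -10.51196298,  40.86280243]), [1.1662198827900374, 1.1662198827898895])
```

```bash
cat > go.py <<'E'
import sys,numpy as np
from scipy.spatial.transform import Rotation as Ro
from bench import status
s=status.sense(); R=Ro.from_euler("xyz",s["tcp_rot"],degrees=True)
x,y,z,yaw=map(float,sys.argv[1:5])
print("shift cm",(R.inv().apply(np.array([x,y,z])-s["tool_pos"])/10).round(3),"rot",(R.inv()*Ro.from_euler("xyz",[180,0,yaw],degrees=True)).as_rotvec().round(4))
print(s["time"],s["tool_pos"].round(1),s["tcp_rot"].round(2),s["ft_force"].round(1),s["wrist_torque"].round(2),s["grip_force"],round(s["finger_gap"],1))
E
python3 go.py 618 236 110 1.1
```

```text
shift cm [ 65.976 -64.621  12.155] rot [-1.700e-03  1.000e-04  2.746e-01]
0.1 [ 173.7 -573.8  230.3] [-1.799e+02 -1.000e-02  1.683e+01] [0.4 0.4 0. ] [0.01 0.07 0.05] 0.0 85.5
```

```bash
python3 -m handwheel '{"series": [[[65.98,-64.62,8,0,0,0.2746,1],[65.98,-64.62,8,0,0,0.2746,1],[65.98,-64.62,8,0,0,0.2746,1],[65.98,-64.62,8,0,0,0.2746,1],[65.98,-64.62,8,0,0,0.2746,1],[65.98,-64.62,8,0,0,0.2746,1],[65.98,-64.62,8,0,0,0.2746,1],[65.98,-64.62,8,0,0,0.2746,1],[65.98,-64.62,8,0,0,0.2746,1],[65.98,-64.62,8,0,0,0.2746,1],[65.98,-64.62,8,0,0,0.2746,1],[65.98,-64.62,8,0,0,0.2746,1]]]}' 20; python3 go.py 618 236 110 1.1
```

```text
time: 1.6
tool_pos: [533.8, 82.8, 166.1]
tcp_rot: [180.0, 0.0, 1.1]
ft_force: [0.3, -0.6, 1.4]
finger_gap: 85.6
grip_force: 0.0
shift cm [  8.716 -15.156   5.607] rot [0.0002 0.0001 0.0003]
1.6 [533.8  82.8 166.1] [1.7999e+02 1.0000e-02 1.1200e+00] [ 0.3 -0.6  1.4] [-0.01 -0.07 -0.06] 0.0 85.6
```

```bash
python3 -m handwheel '{"series": [[[8.72,-15.16,5.6,0,0,0,1],[8.72,-15.16,5.6,0,0,0,1],[8.72,-15.16,5.6,0,0,0,1],[8.72,-15.16,5.6,0,0,0,1],[8.72,-15.16,5.6,0,0,0,1],[8.72,-15.16,5.6,0,0,0,1]]]}'; python3 go.py 618 236 60 1.1
```

```text
time: 2.35
tool_pos: [618.0, 232.9, 111.9]
tcp_rot: [-180.0, -0.1, 1.0]
ft_force: [0.2, 0.2, 0.1]
finger_gap: 85.3
grip_force: 0.0
shift cm [ 1.000e-03 -3.080e-01  5.187e+00] rot [-0.0001 -0.0016 -0.0011]
2.35 [618.  232.9 111.9] [-1.7999e+02 -9.0000e-02  1.0400e+00] [0.2 0.2 0.1] [-0.02  0.03  0.  ] 0.0 85.3
```

```bash
python3 -m handwheel '{"series": [[[0,-0.3,2.6,0,0,0,1],[0,-0.3,5.2,0,0,0,1],[0,-0.3,7.2,0,0,0,1],[0,-0.3,7.2,0,0,0,1],[0,-0.3,7.2,0,0,0,1]]]}'; python3 go.py 618 236 14 1.1; python3 - <<'E'
from bench import eyes
from h import *
T=eyes.snapshot("top");S=eyes.snapshot("scene")
a=T["img"][105:195,245:345];b=S["img"][180:270,320:420]
cv2.imwrite("pics/g1.png",np.hstack([cv2.resize(i,(400,360),interpolation=cv2.INTER_CUBIC) for i in(a,b)])[:,:,::-1])
E
```

```text
time: 2.98
tool_pos: [618.3, 236.9, 40.0]
tcp_rot: [-180.0, -0.1, 1.1]
ft_force: [-0.2, -1.1, -1.0]
finger_gap: 85.3
grip_force: 0.0
shift cm [-0.041  0.088  2.598] rot [-0.0005 -0.0017 -0.0004]
2.975 [618.3 236.9  40. ] [-1.7997e+02 -1.0000e-01  1.0700e+00] [-0.2 -1.1 -1. ] [-0.04  0.    0.01] 0.0 85.3
```

View pics/g1.png

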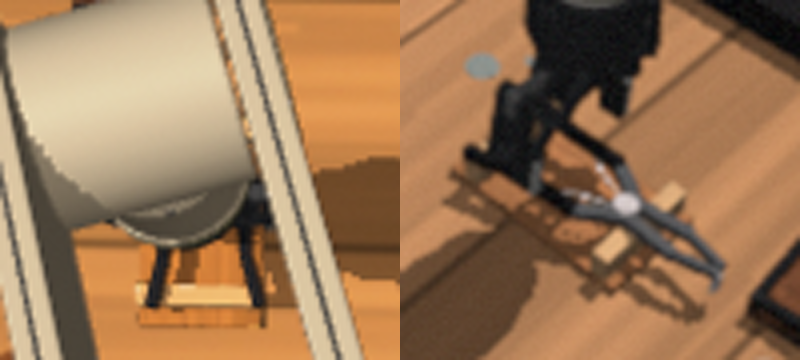

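The fingers straddle both handles in the scene view, and the arm hides the pliers in the top view. Going down and gripping at 20 N.

```bash
python3 -m handwheel '{"series": [[[0,0.08,1.3,0,0,0,1],[0,0.08,2.6,0,0,0,1],[0,0.08,2.6,0,0,0,1],[0,0.08,2.6,0,0,0,1],[0,0.08,2.6,0,0,0,0.6],[0,0.08,2.6,0,0,0,0.6],[0,0.08,2.6,0,0,0,0.6],[0,0.08,2.6,0,0,0,0.6]]]}' 20; python3 go.py 618 236 14 1.1
```

```text
time: 4.08
tool_pos: [618.1, 236.3, 13.4]
tcp_rot: [-180.0, -0.1, 1.1]
ft_force: [0.2, 0.2, 4.9]
finger_gap: 63.5
grip_force: 22.7
shift cm [-0.015  0.032 -0.057] rot [-0.0003 -0.0013  0.    ]
4.075 [618.1 236.3  13.4] [-1.7998e+02 -7.0000e-02  1.1000e+00] [0.2 0.2 4.9] [-0.1   0.14  0.03] 22.66486962340423 63.5
```

```bash
python3 -m handwheel '{"series": [[[0,0,-1,0,0,0,0.6],[0,0,-3,0,0,0,0.6],[0,0,-6,0,0,0,0.6],[0,0,-9,0,0,0,0.6],[0,0,-9,0,0,0,0.6],[0,0,-9,0,0,0,0.6]]]}' 20; python3 go.py 460 25 80 -13
```

```text
time: 4.82
tool_pos: [617.2, 236.1, 102.1]
tcp_rot: [180.0, 0.0, 1.1]
ft_force: [-0.4, 0.6, -1.9]
finger_gap: 62.0
grip_force: 22.6
shift cm [-16.121  20.802   2.22 ] rot [2.000e-04 5.000e-04 2.462e-01]
4.825 [617.2 236.1 102.1] [1.7999e+02 3.0000e-02 1.1000e+00] [-0.4  0.6 -1.9] [-0.03  0.04  0.02] 22.56881833076477 62.0
```

```bash
python3 -m handwheel '{"series": [[[-2,2.6,0,0,0,0.03,0.6],[-5,6.5,0,0,0,0.08,0.6],[-8.5,11,0,0,0,0.13,0.6],[-12,15.5,0,0,0,0.18,0.6],[-14.6,18.9,0,0,0,0.23,0.6],[-15.8,20.4,0.8,0,0,0.246,0.6],[-16.1,20.8,1.6,0,0,0.246,0.6],[-16.12,20.8,2.2,0,0,0.246,0.6],[-16.12,20.8,2.2,0,0,0.246,0.6],[-16.12,20.8,2.2,0,0,0.246,0.6],[-16.12,20.8,2.2,0,0,0.246,0.6]]]}' 20; python3 go.py 460 25 80 -13;  python3 - <<'E'
from bench import eyes
from h import *
T=eyes.snapshot("top");S=eyes.snapshot("scene")
np.savez("top1.npz",**T);np.savez("scene1.npz",**S)
for C,n in((T,"T"),(S,"S")):print(n,proj(C,(583,-4,75)),proj(C,(612,-10.6,40)))
a=T["img"][115:205,335:435];b=S["img"][205:305,225:325]
cv2.imwrite("pics/g2.png",np.hstack([cv2.resize(a,(400,360),interpolation=cv2.INTER_CUBIC),cv2.resize(b,(400,400),interpolation=cv2.INTER_CUBIC)[:360]])[:,:,::-1])
E
```

```text
time: 6.2
tool_pos: [460.8, 25.5, 80.9]
tcp_rot: [-180.0, -0.0, -13.0]
ft_force: [-0.3, -0.1, -1.8]
finger_gap: 61.8
grip_force: 22.6
shift cm [-0.069  0.065  0.085] rot [-0.0001 -0.0004  0.0008]
6.2 [460.8  25.5  80.9] [-1.7999e+02 -3.0000e-02 -1.2950e+01] [-0.3 -0.1 -1.8] [ 0.02 -0.    0.04] 22.555039823055267 61.8
T [387.05275233 172.81304716] [387.67173758 163.40815459]
S [285.8092742  257.01290982] [292.73245742 274.01538016]
```

View pics/g2.png

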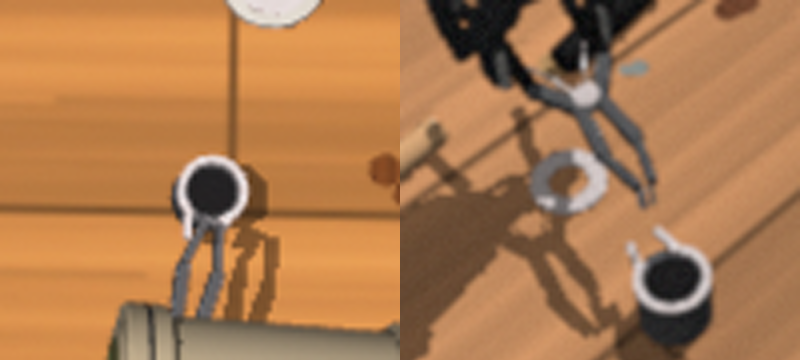

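Scene: the tips end at about (287,255) just above the ears, with the ring at (293,274). Top: the tips are at (387.6,171.6), between the ears. I'll measure the tip position by differencing against the first pictures.

```bash
python3 - <<'E'
from h import *
for n,bx in(("top",(378,166,400,196)),("scene",(272,240,296,264))):
    A=dict(np.load(n+"0.npz"));B=dict(np.load(n+"1.npz"))
    d=np.abs(B["img"].astype(int)-A["img"]).sum(2); h=hsv(B)
    x0,y0,x1,y1=bx; print(n,"cols",x0)
    for y in range(y0,y1): print(y," ".join("%3d"%h[y,x,2] if d[y,x]>60 and h[y,x,1]<90 else "  ." for x in range(x0,x1)))
    P=(583.8,-3.4);
    for z in(80,98,104): print(z,proj(B,(*P,z)))
E
```

```text
top cols 378
166   .   .   .   .   .   .   .   .   .   .   .   .   .   .   .   .   .   .   .   .   .   .
167   .   .   .   .   .   .   .   .   .   .   .   .   .   .   .   .   .   .   .   .   .   .
168   .   .   .   .   .   .   .   .   .   .   .   .   .   .   .   .   .   .   .   .   .   .
169   .   .   .   .   .   .   .   .   . 118   .   .   .   .   .   .   .   .   .   .   .   .
170   .   .   .   .   .   .   .   .   .   . 131   . 179   .   .   .   .   .   .   .   .   .
171   .   .   .   .   .   .  71 101  96   .  92  95 118 160   .   .   .   .   .   .   .   .
172   .   .   .   .   .   . 106  98  87   .  70  80 113   .   .   .   .   .   .   .   .   .
173   .   .   .   .   . 109 104 100   .   .  74  81 122   .   .   .   .   .   .   .   .   .
174   .   .   .   .   . 111 102 115   .   .   .  81 122   .   .   .   .   .   .   .   .   .
175   .   .   .   . 122 103 116   .   .   .  63  81 123   .   .   .   .   .   .   .   .   .
176   .   .   .   . 106 101   .   .   .   .  80  99 136   .   .   .   .   .   .   .   .   .
177   .   .   .   . 102 120   .   .   .   .  94 104 141   .   .   .   .   .
[... 3575 characters left out ...]
 .   .
258   .   .   .   .   .   .   .   .   .   .   .   .   .   .   .   .   .   .   .   .   .   .   .   .
259   .   .   .   .   .   .   .   .   .   .   .   .   .   .   .   .   .   .   .   .   .   .   .   .
260   .   .   .   .   .   .   .   .   .   .   .   .   .   .   .   .   .   .   .   .   .   .   .   .
261   .   .   .   .   .   .   .   .   .   .   .   .   .   .   .   .   .   .   .   .   .   .   .   .
262   .   .   .   .   .   .   .   .   .   .   .   .   .   .   .   .   .   .   .   .   .   .   .   .
263   .   .   .   .   .   .   .   .   .   .   .   .   .   .   .   .   .   .   .   .   .   .   .   .
80 [286.06756567 255.85516597]
98 [285.51084051 251.42639309]
104 [285.32144303 249.91972787]
```

```bash
python3 - <<'E'
from h import *
T=dict(np.load("top0.npz"));S=dict(np.load("scene0.npz"))
# ear ends from crop1 pixels
def ct(x,y,x0,y0,k=10): return np.array([x0+(x+.5)/k-.5,y0+(y+.5)/k-.5])
eT=[ct(140,262,368,148),ct(210,275,368,148)]; eS=[ct(105,62,272,260),ct(175,25,272,260)]
print(eT,eS)
for C,e,c,n in((T,eT,(613.4,-9.7),"T"),(S,eS,(611.3,-11.1),"S")):
    p=plane(C,np.array(e),43);m=p.mean(0);d=m-c;print(n,p.round(1),m.round(1),np.degrees(np.arctan2(d[1],d[0])).round(1),np.hypot(*d).round(1))
    q=p[1]-p[0];print("gapdir",np.degrees(np.arctan2(q[1],q[0])).round(1),np.hypot(*q))
# tip now
T1=dict(np.load("top1.npz"))
print("tips T at z98",plane(T1,(387.2,172),98),"S tip at z80",plane(dict(np.load("scene1.npz")),(285.7,256.2),80), tri(T,(387.2,171.8),S,(285.5,251.8)))
# silhouettes of relaxed ring ears by mask
for n,C,bx in(("T",T,(374,166,400,180)),("S",S,(278,258,300,272))):
    h=hsv(C);x0,y0,x1,y1=bx;print(n,x0)
    for y in range(y0,y1): print(y," ".join("%3d"%h[y,x,2] if h[y,x,1]<90 and h[y,x,2]>90 else "  ." for x in range(x0,x1)))
E
```

```text
[array([381.55, 173.75]), array([388.55, 175.05])] [array([282.05, 265.75]), array([289.05, 262.05])]
T [[583.6   5.7]
 [580.5 -12.9]] [582.1  -3.6] 169.0 31.9
gapdir -99.5 18.905865419953546
S [[577.5 -14.5]
 [581.6   4.7]] [579.6  -4.9] 169.0 32.3
gapdir 78.1 19.685370602096558
tips T at z98 [[582.60899304  -0.85440019]] S tip at z80 [[583.9259552  -4.6705535]] (array([583.00472912,  -2.01974218,  94.41670601]), [0.8033842941986863, 0.8033842941984524])
T 374
166   .   .   .   .   .  91 189 227 170   .   .   .   .   .   .   .   .   .   . 118 205 224 147   .   .   .
167   .   .   .   .   .   . 125 219 216 126   .   .   .   .   .   .   .   . 115 198 223 171   .   .   .   .
168   .   .   .   .   .   .   . 184 224 141   .   .   .   .   .   .  91 171 222 225 196   .   .   .   .   .
169   .   .   .   .   .   . 101 205 222 116  99  93  93  91   . 130 217 226 228 184 131   .   .   .   .   .
170   .   .   .   .   .   . 138 216 221   .   .   .  91 100 101 137 220 230 206   .   .   .   .   .   .   .
171   .   .   .   .   .   .   . 216 220   .   .   .   .   .   . 126 227 226 162   .   .   .   
[... 1471 characters left out ...]
   .   .   . 162 174 190 199 196   .   .   .   .   .   .
265   .   .   .   . 186 181   .   .   .   .   .   . 162 170 193 203 196   .   .   .   .   .
266   .   .   . 171 189 192   .   .   .   .   .   .   . 154 175 204 201 197 197 194   .   .
267   .   .   . 174 188 197 190   .   .   .   .   .   . 115 139 173 176 185 198 200 197 192
268   .   .   .   . 195 201 196   .   .   .   . 109   .   .   .  99 102 132 159 178 194 201
269   .   .   .   . 192 201 199 189   . 106   .   .   .   .   .   .   .   .   . 105 157 193
270   .   .   .   .   . 189 204 185 140   .   .   .   .   .   .   .   .   .   .   .  95 153
271   .   .   .   .   . 181 198 186 135   .   .   .   .   .   .   .   .   .   .   .   . 102
```

The tips are about 2 mm off laterally, and the ring yaw is about 169°, so the pliers need a yaw of -11°. I'll correct that and try one squeeze in the air to learn how far the pads carry the pliers down as they close.

```bash
cat > piv.py <<'E'
from bench import eyes
from h import *
S=eyes.snapshot("scene");h=hsv(S)
m=((h[...,2]>150)&(h[...,1]<60)).astype(np.uint8)
import sys
x,y,k=map(int,sys.argv[1:4])
print([(a,c.round(2)) for a,c,_ in blobs(m,(x-k,y-k,x+k,y+k),8)][:3])
x,y,k=map(int,sys.argv[4:7])
for j in range(y-k,y+k+1): print(j," ".join("%3d"%h[j,i,2] if h[j,i,1]<75 else "  ." for i in range(x-k-6,x+k+7)))
E
python3 go.py 459 19 80.9 -11; python3 -m handwheel '{"series": [[[-0.02,0.67,0,0,0,-0.034,0.6],[-0.02,0.67,0,0,0,-0.034,0.6],[-0.02,0.67,0,0,0,-0.034,0.6],[-0.02,0.67,0,0,0,-0.034,0.6]]]}' 20; python3 go.py 459 19 80.9 -11; python3 piv.py 270 227 9 283 252 7
python3 -m handwheel '{"series": [[[0,0,0,0,0,0,0.6],[0,0,0,0,0,0,0.55],[0,0,0,0,0,0,0.5],[0,0,0,0,0,0,0.45],[0,0,0,0,0,0,0.4],[0,0,0,0,0,0,0.3],[0,0,0,0,0,0,0.3],[0,0,0,0,0,0,0.3]]]}' 50; python3 piv.py 270 227 9 283 252 8
```

```text
shift cm [-0.028  0.652 -0.003] rot [-0.0001 -0.0006 -0.0344]
6.3 [460.7  25.3  80.9] [-1.800e+02 -3.000e-02 -1.297e+01] [-0.  -0.8 -2.2] [-0.    0.05  0.06] 22.555470764636993 61.2
time: 6.8
tool_pos: [458.8, 18.7, 80.6]
tcp_rot: [-180.0, -0.0, -11.1]
ft_force: [-0.0, 0.4, -1.3]
finger_gap: 61.7
grip_force: 22.6
shift cm [ 0.019 -0.029 -0.028] rot [-0.0001 -0.0001 -0.0012]
6.8 [458.8  18.7  80.6] [-1.800e+02 -1.000e-02 -1.107e+01] [-0.   0.4 -1.3] [ 0.02 -0.03 -0.01] 22.560102939605713 61.7
[(34, array([268.71, 228.71]))]
245 201 198 150  84  67  79  98   .   .   .   .   .   .   .  84  98   .   .   .   .   .   .   .   .   .   .   .
246 168 194 187 160 118  78  81  89 116   .   .   .   .   .  92  89 108   .   .   .   .   .   .   .   .   .   .
247   . 185 205 208 186 129  89  77  88 108   .   .   .   .   .  84 107   .   .   .   .   .   .   .   .   .   .
248   . 181 190 208 208 188 138  83  70  85 109   .   .   .   .  90  92   .   .   .   .   .   .   .   .   .   .
249   .   . 185 207 212 209 176   .  75  67  79 103   .   .   . 101  80   .   .   .   .   .   .   .   .   .   .
250   .   .
[... 2615 characters left out ...]
 155 103  81  92   .   .   .   .   .   .   .   .   .   .   .   .   .   .   .   .   .   .   .   .   .
256 202 196 177 148   .   .  85  81 108   .   .   .   .   .   .   .   .   .   .   .   .   .   .   .   .   .   .   .   .
257 160 170   .   .   .   .   .  82  75   .   .   .   .   .   .   .   .   .   .   .   .   .   .   .   .   .   .   .   .
258   .   .   .   .   .   .   .   .  70 124   .   .   .   .   .   .   .   .   .   .   .   .   .   .   .   .   .   .   .
259   .   .   .   .   .   .   .   .   . 111   .   .   .   .   .   .   .   .   .   .   .   .   .   .   .   .   .   .   .
260   .   .   .   .   .   .   .   .   .  99   .   .   .   .   .   .   .   .   .   .   .   .   .   .   .   .   .   .   .
```

```bash
python3 piv.py 270 231 9 280 258 5; python3 - <<'E'
from h import *
S=dict(np.load("scene0.npz"));a=np.radians(-11);f=np.array([np.cos(a),np.sin(a),0])
for P in((583,-5,80),(510,10,110)):
    P=np.array(P,float);J=np.c_[proj(S,P+f)-proj(S,P),proj(S,P+[0,0,1])-proj(S,P)]
    print(proj(S,P),J.round(3).tolist(),np.linalg.solve(J,[1.68,3.08]))
E
```

```text
[(32, array([270.47, 231.72]))]
253 195 197 199 162  92  80 105   .   .   .   .   .   .   .   .   .   .   .   .   .   .   .   .
254 201 205 205 188 134  85  86 107   .   .   .   .   .   .   .   .   .   .   .   .   .   .   .
255 208 206 197 183 154 106  79  91   .   .   .   .   .   .   .   .   .   .   .   .   .   .   .
256 202 197 177 150   .   .  87  83 107   .   .   .   .   .   .   .   .   .   .   .   .   .   .
257 161 171   .   .   .   .   .  84  71   .   .   .   .   .   .   .   .   .   .   .   .   .   .
258   .   .   .   .   .   .   .   .  71 123   .   .   .   .   .   .   .   .   .   .   .   .   .
259   .   .   .   .   .   .   .   .   . 114   .   .   .   .   .   .   .   .   .   .   .   .   .
260   .   .   .   .   .   .   .   .   .  96   .   .   .   .   .   .   .   .   .   .   .   .   .
261   .   .   .   .   .   .   .   .   . 100   .   .   .   .   .   .   .   .   .   .   .   .   .
262   .   .   .   .   .   .   .   .   .   .   .   .   .   .   .   .   .   .   . 186 203 203   .
263   .   .   .   .   .   .   .   .   .   .   .   .   .   .   .   .   .   .   . 174 189 206 209
[285.33897809 256.05319517] [[0.211, -0.031], [0.289, -0.242]] [ 7.36771778 -3.91595293]
[269.33127462 227.77501174] [[0.196, -0.044], [0.264, -0.26]] [ 7.65959165 -4.06179661]
```

The squeeze carries the pliers 4 mm down and 7.5 mm forward. The tips themselves go about 4 mm forward, which matches the ears swinging in. I'll let go to the carrying grip and check.

```bash
python3 -m handwheel '{"series": [[[0,0,0,0,0,0,0.45],[0,0,0,0,0,0,0.5],[0,0,0,0,0,0,0.55],[0,0,0,0,0,0,0.6],[0,0,0,0,0,0,0.65],[0,0,0,0,0,0,0.7],[0,0,0,0,0,0,0.72],[0,0,0,0,0,0,0.72]]]}' 50; python3 -m handwheel '{"series": [[[0,0,0,0,0,0,0.6],[0,0,0,0,0,0,0.6]]]}' 20; python3 piv.py 269 228 9 284 254 4
```

```text
time: 8.95
tool_pos: [458.7, 18.6, 80.6]
tcp_rot: [-180.0, -0.0, -11.0]
ft_force: [0.1, 0.7, -2.1]
finger_gap: 61.8
grip_force: 22.5
time: 9.2
tool_pos: [458.7, 18.6, 80.6]
tcp_rot: [-180.0, -0.0, -11.0]
ft_force: [0.8, -0.3, -2.0]
finger_gap: 61.5
grip_force: 22.5
[(34, array([268.59, 228.59]))]
250 208 210 189   .   .   .  68  84 102   .   .   .  62   .   .   .   .   .   .   .   .
251 207 212 200   .   .   .   .  72  78  96   .   . 107   .   .   .   .   .   .   .   .
252 207 208 198   .   .   .   .   .  68  73   .   . 136   .   .   .   .   .   .   .   .
253 199 184   .   .   .   .   .   .   .  93 120 143 126   .   .   .   .   .   .   .   .
254 176   .   .   .   .   .   .   .   . 122  96   .   .   .   .   .   .   .   .   .   .
255   .   .   .   .   .   .   .   .   .   .  93   .   .   .   .   .   .   .   .   .   .
256   .   .   .   .   .   .   .   .   .   . 103   .   .   .   .   .   .   .   .   .   .
257   .   .   .   .   .   .   .   .   .   .   .   .   .   .   .   .   .   .   .   .   .
258   .   .   .   .   .   .   .   .   .   .   .   .   .   .   .   .   .   .   .   .   .
```

```bash
python3 -m handwheel '{"series": [[[0.02,0,1.2,0,0,0,0.6],[0.02,0,2.4,0,0,0,0.6],[0.02,0,3.1,0,0,0,0.6],[0.02,0,3.1,0,0,0,0.6],[0.02,0,3.1,0,0,0,0.6]]]}' 20; python3 go.py 459 19 38.5 -11;  python3 - <<'E'
from bench import eyes
from h import *
T=eyes.snapshot("top");S=eyes.snapshot("scene")
a=T["img"][150:190,368:408];b=S["img"][245:285,268:308]
cv2.imwrite("pics/g3.png",np.hstack([cv2.resize(i,(400,400),interpolation=cv2.INTER_CUBIC) for i in (a,b)])[:,:,::-1])
E
```

```text
time: 9.88
tool_pos: [459.1, 18.6, 49.7]
tcp_rot: [-180.0, -0.0, -11.0]
ft_force: [0.3, 0.2, -2.2]
finger_gap: 61.6
grip_force: 22.5
shift cm [-0.013 -0.039  1.123] rot [-0.     -0.0002 -0.0007]
9.875 [459.1  18.6  49.7] [-1.800e+02 -1.000e-02 -1.104e+01] [ 0.3  0.2 -2.2] [-0.01  0.02 -0.02] 22.517003417015076 61.6
```

View pics/g3.png

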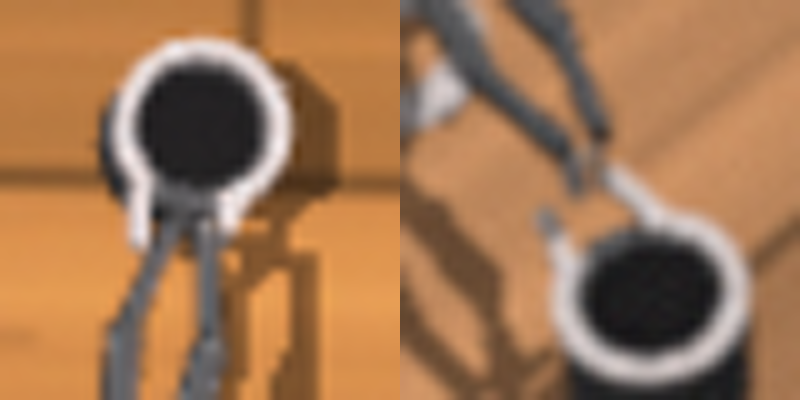

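Top: the tips lie between the ears, with the ear ends at crop (140,240) and (228,235). Scene: the tips end at about (285,263.5), just above the middle of the gap. Going in.

```bash
python3 -m handwheel '{"series": [[[0.1,0,0.4,0,0,0,0.6],[0.1,0,0.8,0,0,0,0.6],[0.1,0,1.13,0,0,0,0.6],[0.1,0,1.13,0,0,0,0.6],[0.1,0,1.13,0,0,0,0.6]]]}' 20; python3 go.py 460 18.6 38.5 -11;python3 -m handwheel '{"series": [[[0,0,0,0,0,0,0.72],[0,0,-0.06,0,0,0,0.69],[0,0,-0.12,0,0,0,0.66],[0,0,-0.12,0,0,0,0.66]]]}' 50; python3 go.py 460 18.6 38.5 -11
```

```text
time: 10.6
tool_pos: [459.9, 18.4, 38.3]
tcp_rot: [-180.0, 0.0, -11.0]
ft_force: [-1.0, 0.0, -2.1]
finger_gap: 61.7
grip_force: 22.5
shift cm [ 0.01  -0.021 -0.022] rot [-0.      0.     -0.0008]
10.6 [459.9  18.4  38.3] [-180.      0.    -11.05] [-1.   0.  -2.1] [-0.01  0.03  0.04] 22.518526911735535 61.7
time: 11.1
tool_pos: [459.9, 18.4, 39.6]
tcp_rot: [-180.0, -0.0, -11.0]
ft_force: [-0.3, -0.6, -1.9]
finger_gap: 56.8
grip_force: 31.1
shift cm [ 0.002 -0.022  0.11 ] rot [-0.     -0.0002 -0.0008]
11.1 [459.9  18.4  39.6] [-1.800e+02 -1.000e-02 -1.105e+01] [-0.3 -0.6 -1.9] [-0.    0.03 -0.01] 31.061530709266663 56.8
```

```bash
python3 -m handwheel '{"series": [[[0,0,-0.05,0,0,0,0.63],[0,0,-0.1,0,0,0,0.6],[0,0,-0.15,0,0,0,0.57],[0,0,-0.15,0,0,0,0.57]]]}' 55; python3 go.py 460 18.6 38.5 -11;python3 -m handwheel '{"series": [[[0,0,-0.05,0,0,0,0.54],[0,0,-0.1,0,0,0,0.5],[0,0,-0.14,0,0,0,0.47],[0,0,-0.14,0,0,0,0.47]]]}' 55; python3 go.py 460 18.6 38.5 -11
```

```text
time: 11.6
tool_pos: [459.9, 18.4, 41.0]
tcp_rot: [180.0, -0.0, -11.0]
ft_force: [-0.9, -0.7, -1.1]
finger_gap: 49.6
grip_force: 35.1
shift cm [ 0.005 -0.022  0.254] rot [ 0.     -0.0002 -0.0008]
11.6 [459.9  18.4  41. ] [ 1.800e+02 -1.000e-02 -1.105e+01] [-0.9 -0.7 -1.1] [-0.    0.02 -0.02] 35.08874016813934 49.6
time: 12.1
tool_pos: [459.9, 18.4, 42.4]
tcp_rot: [-180.0, -0.0, -11.0]
ft_force: [-0.1, -0.3, -2.2]
finger_gap: 40.9
grip_force: 38.3
shift cm [ 0.007 -0.022  0.391] rot [-0.     -0.0001 -0.0008]
12.1 [459.9  18.4  42.4] [-180.     -0.    -11.05] [-0.1 -0.3 -2.2] [-0.01  0.04 -0.01] 38.301420360803604 40.9
```

```bash
python3 -m handwheel '{"series": [[[0,0,-0.04,0,0,0,0.43],[0,0,-0.07,0,0,0,0.4],[0,0,-0.07,0,0,0,0.35],[0,0,-0.07,0,0,0,0.35],[0,0,-0.07,0,0,0,0.35]]]}' 55; python3 go.py 460 18.6 38.5 -11;  python3 - <<'E'
from bench import eyes
from h import *
T=eyes.snapshot("top");S=eyes.snapshot("scene")
np.savez("top2.npz",**T);np.savez("scene2.npz",**S)
a=T["img"][150:190,368:408];b=S["img"][245:285,268:308]
cv2.imwrite("pics/g4.png",np.hstack([cv2.resize(i,(400,400),interpolation=cv2.INTER_CUBIC) for i in (a,b)])[:,:,::-1])
E
```

```text
time: 12.72
tool_pos: [459.9, 18.4, 43.1]
tcp_rot: [180.0, -0.0, -11.0]
ft_force: [-0.1, 0.8, -1.7]
finger_gap: 35.7
grip_force: 53.5
shift cm [ 0.009 -0.023  0.457] rot [ 0.     -0.     -0.0008]
12.725 [459.9  18.4  43.1] [180.    -0.   -11.05] [-0.1  0.8 -1.7] [0.03 0.04 0.02] 53.49728912115097 35.7
```

View pics/g4.png

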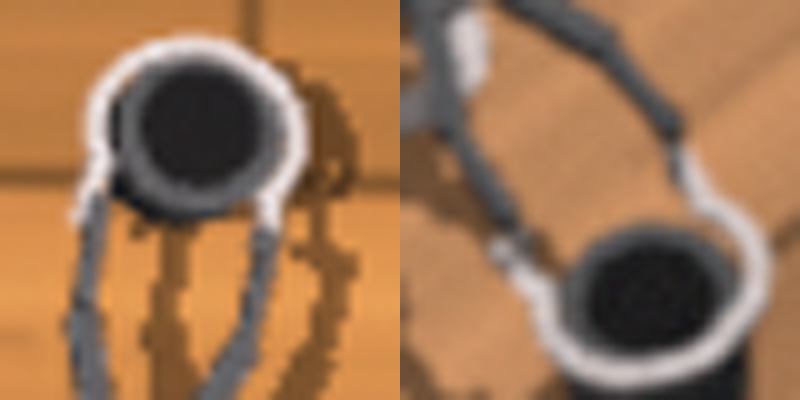

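The ring is spread on both tips and level on the sleeve: ears on the tips at crop (95,200) and (268,225), force steady. Lifting it and carrying it to above the axle.

```bash
python3 -m handwheel '{"series": [[[0,0,-0.2,0,0,0,0.35],[0,0,-0.6,0,0,0,0.35],[0,0,-1.5,0,0,0,0.35],[0,0,-3,0,0,0,0.35],[0,0,-4.8,0,0,0,0.35],[0,0,-6.3,0,0,0,0.35],[0,0,-7.2,0,0,0,0.35],[0,0,-7.5,0,0,0,0.35],[0,0,-7.5,0,0,0,0.35],[0,0,-7.5,0,0,0,0.35]]]}' 55; python3 go.py 480 -248 118 -11
```

```text
time: 14.08
tool_pos: [459.3, 18.4, 117.3]
tcp_rot: [180.0, 0.1, -11.0]
ft_force: [-1.0, -0.5, -1.3]
finger_gap: 36.1
grip_force: 53.6
shift cm [ 7.135 25.752 -0.072] rot [ 0.0001  0.0013 -0.0009]
14.075 [459.3  18.4 117.3] [ 1.7999e+02  7.0000e-02 -1.1050e+01] [-1.  -0.5 -1.3] [0.02 0.02 0.03] 53.61289747059345 36.1
```

```bash
python3 -m handwheel '{"series": [[[0.3,1,0,0,0,0,0.35],[0.9,3.2,0,0,0,0,0.35],[1.7,6.2,0,0,0,0,0.35],[2.6,9.4,0,0,0,0,0.35],[3.5,12.6,0,0,0,0,0.35],[4.4,15.8,0,0,0,0,0.35],[5.3,19,0,0,0,0,0.35],[6.1,22,0,0,0,0,0.35],[6.7,24.2,0,0,0,0,0.35],[7,25.3,0,0,0,0,0.35],[7.13,25.75,0,0,0,0,0.35],[7.13,25.75,0,0,0,0,0.35]]]}' 55;python3 -m handwheel '{"series": [[[0,0,0,0,0,0,0.35],[0,0,0,0,0,0,0.35]]]}' 55; python3 go.py 480 -248 118 -11;  python3 - <<'E'
from bench import eyes
from h import *
T=eyes.snapshot("top");S=eyes.snapshot("scene")
np.savez("top3.npz",**T);np.savez("scene3.npz",**S)
pt=proj(T,(628,-276,112)).astype(int);ps=proj(S,(628,-276,105)).astype(int);print(pt,ps)
a=T["img"][pt[1]-20:pt[1]+30,pt[0]-25:pt[0]+25];b=S["img"][ps[1]-25:ps[1]+25,ps[0]-25:ps[0]+25]
cv2.imwrite("pics/g5.png",np.hstack([cv2.resize(i,(400,400),interpolation=cv2.INTER_CUBIC) for i in (a,b)])[:,:,::-1])
E
```

```text
time: 15.58
tool_pos: [480.5, -247.6, 117.9]
tcp_rot: [-180.0, 0.0, -11.0]
ft_force: [0.7, -1.0, -1.5]
finger_gap: 36.0
grip_force: 53.7
time: 15.82
tool_pos: [480.6, -247.4, 118.1]
tcp_rot: [-180.0, -0.0, -11.0]
ft_force: [0.1, 0.4, -2.0]
finger_gap: 35.9
grip_force: 53.7
shift cm [-0.046  0.074  0.011] rot [-0.0001 -0.      0.    ]
15.825 [ 480.6 -247.4  118.1] [-179.99   -0.    -11.  ] [ 0.1  0.4 -2. ] [ 0.04  0.05 -0.02] 53.668808341026306 35.9
[499 155] [192 345]
```

View pics/g5.png

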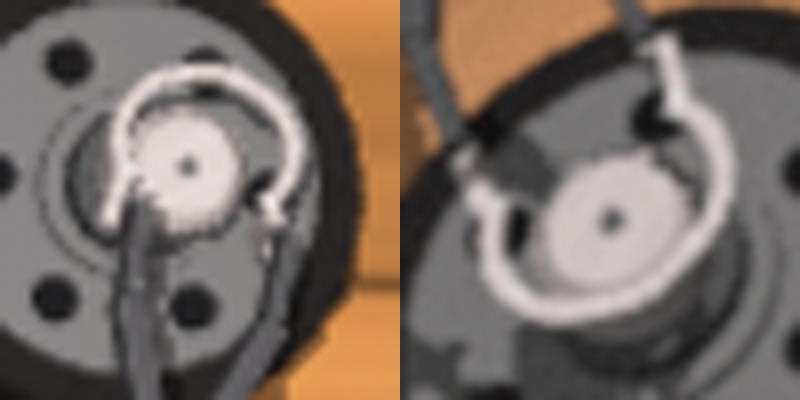

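Both views show the ring carried level above the axle, with the axle dot inside its opening: top crop (188,166), scene crop (612,220). Now I measure the offset numerically.

```bash
cat > rf.py <<'E'
from h import *
def ringfit(C,n,g,zr,th=0.3,vmin=165,excl=18.5,yaw0=169,ez=99,axle=(628.5,-276)):
    h=hsv(C);p=proj(C,(*g,zr)).astype(int)
    m=np.zeros(h.shape[:2],bool);m[p[1]-22:p[1]+23,p[0]-22:p[0]+23]=True
    m&=(h[...,2]>vmin)&(h[...,1]<60)
    q=pix(m);P=plane(C,q,zr)
    if excl: P=P[np.hypot(*(plane(C,q,ez)-np.array(axle)-(np.array([1,1]) if n=="T" else np.array([-1,-1]))).T)>excl]
    c=np.array([21*(np.cos(th)-1),21*np.sin(th)])
    def res(v,full=False):
        a=np.radians(v[2]);d=P-v[:2];X=d@np.array([[np.cos(a),-np.sin(a)],[np.sin(a),np.cos(a)]])
        rr=np.hypot(X[:,0]-c[0],np.abs(X[:,1])-c[1])-21
        rr=np.where(X[:,0]<13,rr,0); return rr
    f=least_squares(res,[*g,yaw0],loss="soft_l1",f_scale=1.5,x_scale=[1,1,3]).x
    a=np.radians(f[2]);mid=f[:2]+4*np.array([np.cos(a),np.sin(a)])
    rr=res(f);return f.round(2),mid.round(2),len(P),np.abs(rr[rr!=0]).mean().round(2)
E
python3 - <<'E'
from rf import *
T=dict(np.load("top3.npz"));S=dict(np.load("scene3.npz"))
for C,n in((T,"T"),(S,"S")):
    for z in (112,116,120):
        print(n,z,*ringfit(C,n,(632,-276),z))
aT=dot(T,(497,155.4));aS=dot(S,(193,347.2));print(aT,aS,plane(T,aT,99),plane(S,aS,99))
T=dict(np.load("top2.npz"));S=dict(np.load("scene2.npz"))
for C,n in((T,"T"),(S,"S")): print("sleeve",n,*ringfit(C,n,(612,-10),41.5,excl=0))
E
```

```text
T 112 [ 633.98 -275.14  167.85] [ 630.07 -274.29] 125 1.68
T 116 [ 633.24 -273.18  172.03] [ 629.28 -272.62] 125 1.67
T 120 [ 632.49 -271.6   167.87] [ 628.57 -270.76] 125 1.66
S 112 [ 630.32 -275.91  169.71] [ 626.39 -275.19] 185 1.39
S 116 [ 632.33 -276.07  168.36] [ 628.41 -275.26] 185 1.38
S 120 [ 634.32 -276.2   167.15] [ 630.42 -275.31] 185 1.37
[497.00297075 155.39328919] [192.99602215 347.16413414] [[ 629.47500615 -275.14805367]] [[ 627.46965488 -277.12554466]]
sleeve T [613.03  -9.07 168.15] [609.11  -8.25] 91 1.38
sleeve S [610.08  -9.77 165.02] [606.22  -8.73] 113 1.51
```

The ring's middle is 1.9 mm off in y in both views. I'll correct that, lower it to just above the axle end and re-measure.

```bash
python3 -m handwheel '{"series": [[[0.04,0.19,0,0,0,0,0.35],[0.04,0.19,0.4,0,0,0,0.35],[0.04,0.19,0.8,0,0,0,0.35],[0.04,0.19,0.8,0,0,0,0.35],[0.04,0.19,0.8,0,0,0,0.35]]]}' 55; python3 go.py 480.6 -249.3 110 -11;  python3 - <<'E'
from bench import eyes
from rf import *
T=eyes.snapshot("top");S=eyes.snapshot("scene")
for C,n in((T,"T"),(S,"S")):
    for z in (103,106,109): print(n,z,*ringfit(C,n,(632,-276),z))
    h=hsv(C);p=proj(C,(632,-276,107)).astype(int)
E
```

```text
time: 16.55
tool_pos: [480.5, -249.9, 110.0]
tcp_rot: [-180.0, 0.0, -11.0]
ft_force: [0.5, 0.9, -1.7]
finger_gap: 35.5
grip_force: 53.7
shift cm [ 0.002 -0.059 -0.003] rot [-0.0001  0.0002 -0.0008]
16.55 [ 480.5 -249.9  110. ] [-1.7999e+02  1.0000e-02 -1.1050e+01] [ 0.5  0.9 -1.7] [0.02 0.03 0.02] 53.67038011550903 35.5
T 103 [ 633.95 -278.32  170.02] [ 630.01 -277.62] 117 1.58
T 106 [ 633.44 -276.98  169.85] [ 629.5  -276.27] 117 1.58
T 109 [ 632.89 -275.65  169.91] [ 628.95 -274.95] 117 1.57
S 103 [ 629.32 -278.52  174.15] [ 625.34 -278.11] 203 1.51
S 106 [ 630.81 -278.58  174.19] [ 626.83 -278.18] 203 1.5
S 109 [ 632.31 -278.64  174.28] [ 628.33 -278.24] 203 1.49
```

```bash
python3 -m handwheel '{"series": [[[0,-0.07,0,0,0,0,0.35],[0,-0.07,0.3,0,0,0,0.35],[0,-0.07,0.6,0,0,0,0.35],[0,-0.07,0.9,0,0,0,0.35],[0,-0.07,1.2,0,0,0,0.35],[0,-0.07,1.4,0,0,0,0.35],[0,-0.07,1.4,0,0,0,0.35],[0,-0.07,1.4,0,0,0,0.35]]]}' 55; python3 go.py 480.6 -249.3 86 -11;  python3 - <<'E'
from bench import eyes
from rf import *
T=eyes.snapshot("top");S=eyes.snapshot("scene")
for C,n in((T,"T"),(S,"S")):
    for z in (91,94,97): print(n,z,*ringfit(C,n,(632,-276),z))
E
```

```text
time: 17.65
tool_pos: [480.7, -249.3, 96.2]
tcp_rot: [180.0, -0.0, -11.0]
ft_force: [0.5, 0.8, -2.0]
finger_gap: 35.8
grip_force: 53.7
shift cm [-0.013 -0.     1.02 ] rot [ 0.0001 -0.0002 -0.0008]
17.65 [ 480.7 -249.3   96.2] [ 1.800e+02 -1.000e-02 -1.105e+01] [ 0.5  0.8 -2. ] [0.03 0.01 0.03] 53.67037005722523 35.8
T 91 [ 634.09 -277.07  162.11] [ 630.28 -275.84] 130 2.06
T 94 [ 633.67 -275.79  162.06] [ 629.86 -274.56] 130 2.07
T 97 [ 632.94 -274.49  160.73] [ 629.16 -273.17] 130 2.07
S 91 [ 630.95 -278.07  169.79] [ 627.01 -277.37] 176 1.4
S 94 [ 632.44 -278.14  170.08] [ 628.5  -277.45] 176 1.39
S 97 [ 633.87 -278.13  171.71] [ 629.91 -277.56] 176 1.37
```

```bash
python3 -m handwheel '{"series": [[[-0.03,0,0.2,0,0,0,0.35],[-0.03,0,0.45,0,0,0,0.35],[-0.03,0,0.7,0,0,0,0.35],[-0.03,0,0.95,0,0,0,0.35],[-0.03,0,1.1,0,0,0,0.35],[-0.03,0,1.1,0,0,0,0.35],[-0.03,0,1.1,0,0,0,0.35]]]}' 55; python3 go.py 480.4 -249.3 76 -11;  python3 - <<'E'
from bench import eyes
from rf import *
T=eyes.snapshot("top");S=eyes.snapshot("scene")
for C,n in((T,"T"),(S,"S")):
    for z in (80,83,86): print(n,z,*ringfit(C,n,(632,-276),z))
E
```

```text
time: 18.62
tool_pos: [480.4, -249.2, 85.2]
tcp_rot: [180.0, -0.0, -11.0]
ft_force: [-0.1, 0.2, -2.3]
finger_gap: 36.1
grip_force: 53.7
shift cm [-0.002  0.007  0.915] rot [ 0.0001 -0.0001 -0.0008]
18.625 [ 480.4 -249.2   85.2] [ 1.800e+02 -1.000e-02 -1.105e+01] [-0.1  0.2 -2.3] [0.01 0.05 0.03] 53.67017783224583 36.1
T 80 [ 634.23 -277.57  155.38] [ 630.59 -275.91] 125 2.35
T 83 [ 633.25 -276.11  158.43] [ 629.53 -274.64] 125 2.35
T 86 [ 632.87 -274.68  160.19] [ 629.11 -273.33] 125 2.38
S 80 [ 630.67 -278.28  166.04] [ 626.79 -277.31] 163 1.45
S 83 [ 632.11 -278.33  166.04] [ 628.23 -277.36] 163 1.44
S 86 [ 633.53 -278.32  167.34] [ 629.63 -277.45] 163 1.44
```

```bash
python3 -m handwheel '{"series": [[[0,0,0.2,0,0,0,0.35],[0,0,0.4,0,0,0,0.35],[0,0,0.6,0,0,0,0.35],[0,0,0.75,0,0,0,0.35],[0,0,0.82,0,0,0,0.35],[0,0,0.82,0,0,0,0.35],[0,0,0.82,0,0,0,0.35]]]}' 55; python3 go.py 480.4 -249.2 75 -11; python3 -m handwheel '{"series": [[[0,0,0.05,0,0,0,0.35],[0,0,0.1,0,0,0,0.35],[0,0,0.1,0,0,0,0.35]]]}' 55;  python3 go.py 480.4 -249.2 75 -11
```

```text
time: 19.6
tool_pos: [480.4, -249.2, 77.0]
tcp_rot: [180.0, -0.0, -11.0]
ft_force: [0.3, -0.1, -2.9]
finger_gap: 35.4
grip_force: 53.7
shift cm [-0.005 -0.002  0.198] rot [ 0.     -0.0002 -0.0008]
19.6 [ 480.4 -249.2   77. ] [ 1.800e+02 -1.000e-02 -1.105e+01] [ 0.3 -0.1 -2.9] [-0.01 -0.01  0.01] 53.67588713765144 35.4
time: 19.98
tool_pos: [480.4, -249.2, 75.8]
tcp_rot: [-180.0, 0.0, -11.1]
ft_force: [-0.1, 0.0, -2.6]
finger_gap: 36.2
grip_force: 53.7
shift cm [ 0.004 -0.     0.083] rot [-0.      0.     -0.0009]
19.975 [ 480.4 -249.2   75.8] [-180.      0.    -11.05] [-0.1  0.  -2.6] [-0.02 -0.   -0.01] 53.6516010761261 36.2
```

```bash
for i in 1 2 3; do python3 -m handwheel '{"series": [[[0,0,0.04,0,0,0,0.35],[0,0,0.04,0,0,0,0.35]]]}' 55 | grep -E "tool_pos|ft_force"; python3 -m handwheel '{"series": [[[0,0,0,0,0,0,0.35]]]}' 55 | grep -E "ft_force"; done; python3 - <<'E'
from bench import eyes
from rf import *
T=eyes.snapshot("top");S=eyes.snapshot("scene")
for C,n in((T,"T"),(S,"S")):
    for z in (71,74,77): print(n,z,*ringfit(C,n,(632,-276),z))
E
```

```text
tool_pos: [480.3, -249.2, 75.4]
ft_force: [-0.4, -0.2, -1.4]
ft_force: [-0.8, 0.7, -2.0]
tool_pos: [480.3, -249.2, 75.0]
ft_force: [0.9, 0.9, -1.6]
ft_force: [-0.8, 0.2, -2.2]
tool_pos: [480.3, -249.2, 74.6]
ft_force: [0.1, 0.6, -1.5]
ft_force: [-0.7, -0.9, -1.9]
T 71 [ 634.86 -278.46  167.57] [ 630.95 -277.6 ] 107 3.11
T 74 [ 634.57 -277.43  168.73] [ 630.65 -276.65] 107 3.13
T 77 [ 633.81 -276.05  166.63] [ 629.92 -275.13] 107 3.07
S 71 [ 630.23 -277.76  175.34] [ 626.25 -277.44] 130 1.47
S 74 [ 631.61 -278.    173.25] [ 627.64 -277.53] 130 1.47
S 77 [ 633.01 -278.14  172.87] [ 629.04 -277.65] 130 1.46
```

```bash
for i in 1 2 3; do python3 -m handwheel '{"series": [[[0,0,0.04,0,0,0,0.35],[0,0,0.04,0,0,0,0.35]]]}' 55 | grep -E "tool_pos|ft_force"; python3 -m handwheel '{"series": [[[0,0,0,0,0,0,0.35]]]}' 55 | grep -E "ft_force";python3 -m handwheel '{"series": [[[0,0,0,0,0,0,0.35]]]}' 55 | grep -E "ft_force"; python3 -c "
from bench import status
s=status.sense();print(s['wrist_torque'].round(3))"; done
```

```text
tool_pos: [480.3, -249.2, 74.2]
ft_force: [-0.9, 1.3, -1.9]
ft_force: [0.3, -1.0, -1.5]
ft_force: [0.2, 0.1, -1.8]
[-0.024  0.016  0.034]
tool_pos: [480.3, -249.2, 73.8]
ft_force: [0.2, -0.0, -1.8]
ft_force: [0.1, -0.5, -1.5]
ft_force: [-0.4, -0.5, -0.7]
[ 0.009  0.035 -0.002]
tool_pos: [480.3, -249.2, 73.4]
ft_force: [0.1, -0.7, -1.1]
ft_force: [0.5, 0.4, -1.4]
ft_force: [0.3, 0.3, -1.7]
[-0.026  0.001 -0.001]
```

```bash
python3 - <<'E'
from bench import eyes
from h import *
T=eyes.snapshot("top");S=eyes.snapshot("scene")
np.savez("top4.npz",**T);np.savez("scene4.npz",**S)
pt=proj(T,(618,-274,75)).astype(int);ps=proj(S,(618,-274,78)).astype(int);print(pt,ps)
a=T["img"][pt[1]-22:pt[1]+23,pt[0]-15:pt[0]+15];b=S["img"][ps[1]-22:ps[1]+23,ps[0]-15:ps[0]+15]
a=T["img"][pt[1]-20:pt[1]+20,pt[0]-20:pt[0]+20];b=S["img"][ps[1]-20:ps[1]+20,ps[0]-20:ps[0]+20]
cv2.imwrite("pics/g6.png",np.hstack([cv2.resize(i,(400,400),interpolation=cv2.INTER_CUBIC) for i in (a,b)])[:,:,::-1])
E
```

```text
[492 161] [194 346]
```

View pics/g6.png

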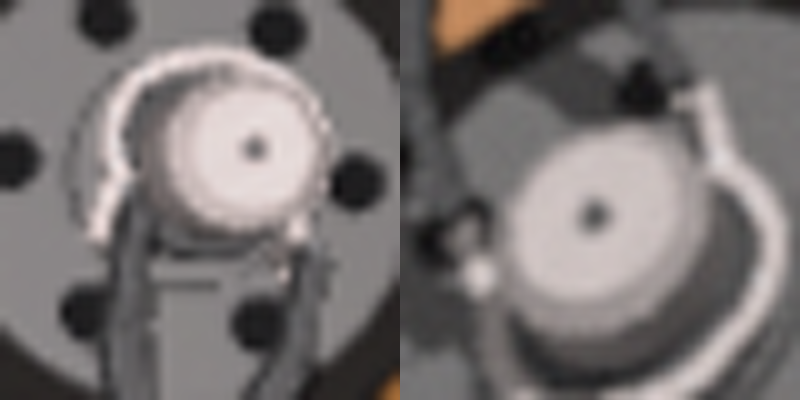

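Top: the ring is around the axle, its left side at crop (110,150) and an ear at (295,230). Scene: the ring is low around the axle, its right side at (780,250). I'll fit height and tilt from both views together, calibrated against the ring on the sleeve.

```bash
cat > jf.py <<'E'
from h import *
AX=np.array([628.5,-276.1])
def pts(C,n,g,z,axle=True,vmin=160):
    h=hsv(C);p=proj(C,(*g,z)).astype(int);m=np.zeros(h.shape[:2],np.uint8);m[p[1]-20:p[1]+21,p[0]-20:p[0]+21]=1
    m&=((h[...,2]>vmin)&(h[...,1]<60)).astype(np.uint8)
    if axle:
        b=np.array([1,1]) if n=="T" else np.array([-1,-1]);t=np.linspace(0,6.28,60)
        q=np.array([proj(C,(AX[0]+b[0]+r*np.cos(a),AX[1]+b[1]+r*np.sin(a),zz)) for r,zz in((20.8,72),(20.8,94),(16.5,99)) for a in t])
        e=np.zeros_like(m);cv2.fillConvexPoly(e,cv2.convexHull(np.round(q).astype(np.int32)),1);m[e>0]=0
    return pix(m)
def fit(T,S,g,z0,axle=True,tilt=True,yaw0=169,th=0.3,**k):
    Q=[(C,n,pts(C,n,g,z0,axle,**k)) for C,n in((T,"T"),(S,"S"))]
    c=np.array([21*(np.cos(th)-1),21*np.sin(th)])
    def res(v):
        a=np.radians(v[2]);ex=np.array([np.cos(a),np.sin(a),0]);ey=np.array([-ex[1],ex[0],0])
        ex=ex*np.cos(v[4])+np.array([0,0,np.sin(v[4])]);N=np.cross(ex,ey);out=[]
        for C,n,q in Q:
            o=-C["R"].T@C["t"];d=np.c_[q,np.ones(len(q))]@np.linalg.inv(C["mtx"]).T@C["R"]
            O=np.array([v[0],v[1],v[3]])+(np.array([1,1,0]) if n=="T" else np.array([-1,-1,0]))
            X=o+d*(((O-o)@N)/(d@N))[:,None]-O;x=X@ex;y=np.abs(X@ey)
            rr=np.hypot(x-c[0],y-c[1])-21;out.append(np.where((x<11)&(np.abs(rr)<6),rr,0)/np.sqrt(len(q)/100))
        return np.hstack(out+[[0 if tilt else v[4]*1e4,v[4]*3,(v[2]-yaw0)*.2]])
    f=least_squares(res,[*g,yaw0,z0,0],loss="soft_l1",f_scale=1,x_scale=[1,1,5,2,.1]);v=f.x;a=np.radians(v[2])
    print([len(q[2]) for q in Q],"mid",(v[:2]+4*np.array([np.cos(a),np.sin(a)])).round(1),"yaw",v[2].round(1),"z",v[3].round(1),"tilt",np.degrees(v[4]).round(1),"cost",f.cost.round(0))
E
python3 - <<'E'
from jf import *
L=lambda k:(dict(np.load(f"top{k}.npz")),dict(np.load(f"scene{k}.npz")))
for tl in(False,True):
    fit(*L(2),(612,-10),41.5,False,tl); fit(*L(3),(632,-276),116,True,tl); fit(*L(4),(632,-276),73,True,tl)
E
```

```text
[96, 116] mid [608.   -8.6] yaw 167.8 z 43.2 tilt 0.0 cost 150.0
[96, 133] mid [ 628.8 -274.1] yaw 168.4 z 114.5 tilt -0.0 cost 143.0
[68, 130] mid [ 629.9 -276.5] yaw 180.0 z 76.5 tilt -0.0 cost 117.0
[96, 116] mid [608.   -8.6] yaw 167.0 z 44.2 tilt 3.6 cost 150.0
[96, 133] mid [ 628.7 -274.1] yaw 167.5 z 114.0 tilt -3.2 cost 141.0
[68, 130] mid [ 629.9 -276.5] yaw 180.0 z 76.5 tilt -0.2 cost 117.0
```

```bash
cat > az.py <<'E'
from h import *
from scipy.ndimage import map_coordinates
rho=np.arange(17,32,.1)
def prof(C,n,c,az,z):
    b=(1,1) if n=="T" else (-1,-1);a=np.radians(az)
    q=np.array([proj(C,(c[0]+b[0]+r*np.cos(a),c[1]+b[1]+r*np.sin(a),z)) for r in rho])
    g=C["img"].astype(float).min(2);v=map_coordinates(g,[q[:,1],q[:,0]],order=1)
    i=np.argmax(np.where(rho>20.5,v,0));t=v[i]-40
    w=np.where(np.abs(rho-rho[i])<4,np.clip(v-(v[i]-70),0,None),0)
    return (rho*w).sum()/w.sum(),v[i]
def run(T,S,c,z0,azs):
    o=[]
    for az in azs:
        d=[];
        for z in (z0-6,z0,z0+6):
            (a,va),(b,vb)=prof(T,"T",c,az,z),prof(S,"S",c,az,z);d.append(a-b)
        s=(d[2]-d[0])/12;o.append((az,round(z0-d[1]/s,1) if abs(s)>.1 else None,int(va),int(vb),round(s,2)))
    print(o)
E
python3 - <<'E'
from az import *
L=lambda k:(dict(np.load(f"top{k}.npz")),dict(np.load(f"scene{k}.npz")))
A=(-71,-51,-31,-11,9,29,49,69)
run(*L(2),(608,-8.6),41.5,A);run(*L(3),(628.7,-274.1),114.5,A);run(*L(4),(628.5,-276.1),74,A)
E
```

```text
[(-71, np.float64(43.7), 213, 181, np.float64(-0.68)), (-51, np.float64(43.3), 216, 191, np.float64(-0.77)), (-31, np.float64(43.1), 200, 187, np.float64(-0.81)), (-11, np.float64(42.9), 203, 196, np.float64(-0.71)), (9, np.float64(43.9), 211, 189, np.float64(-0.52)), (29, np.float64(42.9), 214, 200, np.float64(-0.4)), (49, None, 206, 195, np.float64(-0.02)), (69, np.float64(44.5), 217, 193, np.float64(0.35))]
[(-71, np.float64(114.7), 203, 207, np.float64(-0.55)), (-51, np.float64(115.0), 207, 195, np.float64(-0.74)), (-31, np.float64(115.6), 200, 199, np.float64(-0.84)), (-11, None, 205, 194, np.float64(-0.03)), (9, np.float64(115.9), 190, 190, np.float64(-0.61)), (29, np.float64(115.8), 203, 196, np.float64(-0.46)), (49, None, 203, 195, np.float64(-0.02)), (69, np.float64(115.0), 203, 197, np.float64(0.36))]
[(-71, np.float64(59.8), 210, 146, np.float64(-0.51)), (-51, np.float64(52.3), 213, 193, np.float64(-0.36)), (-31, None, 202, 194, np.float64(0.02)), (-11, np.float64(75.2), 199, 186, np.float64(-0.68)), (9, np.float64(76.1), 207, 188, np.float64(-0.54)), (29, np.float64(76.4), 211, 185, np.float64(-0.34)), (49, None, 206, 195, np.float64(-0.03)), (69, np.float64(73.5), 214, 196, np.float64(0.34))]
```

```bash
python3 - <<'E'
from az import *
L=lambda k:(dict(np.load(f"top{k}.npz")),dict(np.load(f"scene{k}.npz")))
A=(-21,-1,19,59,69,79,89,99,109,114)
for k,c,z in((2,(608,-8.6),43),(3,(628.7,-274.1),115),(4,(628.5,-276.1),75)):
    run(*L(k),c,z,A)
# ear ends (+y ear) from the crops
def ct(x,y,o,k): return np.array([o[0]+(x+.5)/k-.5,o[1]+(y+.5)/k-.5])
for nm,k,a,b in(("2",2,ct(80,222,(368,150),10),ct(273,140,(268,245),10)),("3",3,ct(108,222,(474,135),8),ct(260,38,(167,320),8)),("4",4,ct(95,242,(472,141),10),ct(308,85,(174,326),10))):
    T,S=L(k);print(nm,*tri(T,a,S,b))
T,S=L(4)
for n,C,(x0,y0,x1,y1) in(("T",T,(477,158,490,170)),("S",S,(196,328,212,346))):
    g=C["img"].min(2);print(n,x0)
    for y in range(y0,y1):print(y,*["%3d"%g[y,x] for x in range(x0,x1)])
E
```

```text
[(-21, np.float64(43.3), 209, 186, np.float64(-0.75)), (-1, np.float64(43.3), 206, 179, np.float64(-0.58)), (19, np.float64(44.1), 207, 189, np.float64(-0.49)), (59, np.float64(43.8), 211, 189, np.float64(0.21)), (69, np.float64(44.1), 217, 194, np.float64(0.4)), (79, np.float64(44.5), 214, 186, np.float64(0.53)), (89, np.float64(44.6), 220, 195, np.float64(0.68)), (99, np.float64(44.2), 214, 184, np.float64(0.49)), (109, np.float64(46.6), 215, 183, np.float64(0.28)), (114, np.float64(42.4), 195, 162, np.float64(0.22))]
[(-21, np.float64(114.9), 210, 197, np.float64(-0.82)), (-1, None, 189, 191, np.float64(0.07)), (19, np.float64(116.0), 211, 198, np.float64(-0.55)), (59, np.float64(112.6), 200, 195, np.float64(0.15)), (69, np.float64(115.1), 203, 197, np.float64(0.36)), (79, np.float64(115.7), 202, 197, np.float64(0.48)), (89, np.float64(117.4), 210, 197, np.float64(0.62)), (99, np.float64(116.8), 218, 211, np.float64(0.53)), (109, np.float64(113.5), 213, 187, np.float64(-0.57)), (114, np.float64(114.3), 212, 184, np.float64(-0.63))]
[(-21, np.float64(73.7), 204, 187, np.float64(-0.
[... 1929 characters left out ...]
 115 115 114 116 118
336  31  24  23  25  50 116 130 147 181 173 135 114 115 115 115 116
337  54  49  42  49  69  86  84 116 169 182 147 116 112 115 114 116
338 120 123 111 106 109 107  90 107 167 195 166 126 115 117 118 119
339 167 165 155 140 132 123 100  93 158 194 174 135 115 116 115 115
340 184 179 170 163 153 143 117  90 147 195 183 145 118 113 114 115
341 192 191 188 182 167 156 141 109 138 198 207 169 125 117 115 115
342 189 190 190 191 178 163 153 135 154 198 206 187 160 131 116 112
343 190 193 192 191 183 166 153 152 157 172 185 194 192 167 133 117
344 190 191 192 192 188 174 156 153 138 123 143 173 192 193 165 129
345 191 193 191 191 189 175 157 154 135 102  91 121 177 201 187 151
```

The back of the ring is at about 75.3 mm (top face, as it should be), but the ears look about 3 mm low, so I've gone slightly too far and tipped it. I'll raise 2 mm and measure again.

```bash
cat > m.py <<'E'
from bench import eyes,status
from az import *
from jf import fit
import sys
T=eyes.snapshot("top");S=eyes.snapshot("scene");k=sys.argv[1]
np.savez(f"top{k}.npz",**T);np.savez(f"scene{k}.npz",**S)
for A in((-11,-1,9,19,29),(79,89,99)): run(T,S,(628.5,-276.1),75,A)
fit(T,S,(632,-276),75,True,True)
# +y ear end column in each picture
for n,C,(x0,y0,x1,y1) in(("T",T,(479,160,485,167)),("S",S,(203,331,207,339))):
    g=C["img"].min(2);print(n,[" ".join("%d"%g[y,x] for x in range(x0,x1)) for y in range(y0,y1)])
s=status.sense();print(s["time"],s["tool_pos"].round(1),s["ft_force"].round(1),s["wrist_torque"].round(3))
E
python3 -m handwheel '{"series": [[[0,0,-0.1,0,0,0,0.35],[0,0,-0.2,0,0,0,0.35],[0,0,-0.2,0,0,0,0.35]]]}' 55|grep -E "tool_pos|ft"; python3 m.py 5
```

```text
tool_pos: [480.4, -249.2, 75.6]
ft_force: [0.2, 0.9, -2.4]
[(-11, np.float64(73.9), 210, 191, np.float64(-0.75)), (-1, np.float64(74.6), 209, 185, np.float64(-0.62)), (9, np.float64(75.3), 206, 198, np.float64(-0.49)), (19, np.float64(75.1), 202, 185, np.float64(-0.51)), (29, np.float64(76.5), 212, 184, np.float64(-0.34))]
[(79, np.float64(74.8), 211, 189, np.float64(0.48)), (89, np.float64(75.1), 209, 195, np.float64(0.67)), (99, np.float64(75.8), 207, 186, np.float64(0.49))]
[65, 132] mid [ 629.9 -276.5] yaw 180.4 z 76.5 tilt -0.3 cost 119.0
T ['94 131 142 192 203 126', '100 129 153 203 168 79', '101 120 158 203 129 55', '120 118 186 200 90 60', '135 146 191 201 87 57', '134 134 128 134 85 69', '134 132 119 88 65 78']
S ['111 117 115 117', '104 115 115 116', '103 128 120 115', '133 164 142 115', '161 193 167 125', '146 184 174 136', '114 168 183 147', '108 167 194 167']
23.275 [ 480.4 -249.2   75.5] [ 1.1  0.7 -2. ] [-0.017  0.019 -0.039]
```

```bash
python3 -m handwheel '{"series": [[[0,0,-0.05,0,0,0,0.35],[0,0,-0.1,0,0,0,0.35],[0,0,-0.1,0,0,0,0.35]]]}' 55|grep -E "tool_pos|ft"; python3 m.py 6;python3 -m handwheel '{"series": [[[0,0,-0.05,0,0,0,0.35],[0,0,-0.1,0,0,0,0.35],[0,0,-0.1,0,0,0,0.35]]]}' 55|grep -E "tool_pos|ft"; python3 m.py 7
```

```text
tool_pos: [480.4, -249.2, 76.5]
ft_force: [0.7, 1.4, -1.8]
[(-11, np.float64(73.6), 211, 185, np.float64(-0.73)), (-1, np.float64(75.1), 203, 192, np.float64(-0.62)), (9, np.float64(76.1), 204, 191, np.float64(-0.5)), (19, np.float64(75.2), 205, 187, np.float64(-0.53)), (29, np.float64(76.5), 213, 186, np.float64(-0.34))]
[(79, np.float64(75.1), 200, 198, np.float64(0.49)), (89, np.float64(75.7), 206, 195, np.float64(0.66)), (99, np.float64(76.4), 207, 209, np.float64(0.52))]
[65, 130] mid [ 629.9 -276.5] yaw 180.3 z 76.5 tilt -0.2 cost 118.0
T ['94 131 139 187 205 135', '100 129 154 210 199 77', '99 119 157 205 143 60', '121 117 185 200 88 56', '127 122 190 199 66 62', '132 126 128 134 79 63', '134 132 119 88 65 75']
S ['110 116 115 117', '101 114 118 114', '103 130 126 116', '131 166 147 118', '159 193 167 127', '147 190 177 138', '125 175 184 149', '117 171 193 165']
23.75 [ 480.4 -249.2   76.5] [-0.8 -0.3 -2.3] [ 0.009 -0.018 -0.025]
tool_pos: [480.4, -249.2, 77.5]
ft_force: [1.4, -0.3, -1.8]
[(-11, np.float64(73.6), 212, 184, np.float64(-0.73)), (-1, np.float64(75.1), 202, 198, np.float64(-0.62)), (9, np.float64(75.5), 204, 193, np.float64(-0.51)), (19, np.float64(75.1), 205, 186, np.float64(-0.51)), (29, np.float64(76.3), 213, 184, np.float64(-0.33))]
[(79, np.float64(75.4), 206, 197, np.float64(0.47)), (89, np.float64(76.2), 209, 193, np.float64(0.63)), (99, np.float64(76.1), 207, 197, np.float64(0.54))]
[64, 135] mid [ 629.9 -276.5] yaw 180.2 z 76.6 tilt -0.2 cost 125.0
T ['94 131 138 182 204 135', '100 127 147 209 198 77', '99 119 155 203 143 62', '119 113 184 202 112 55', '128 114 175 200 97 55', '132 125 117 116 72 54', '134 132 118 79 60 66']
S ['111 114 114 116', '103 117 115 117', '110 136 126 115', '138 173 150 118', '159 195 166 129', '148 188 176 137', '126 176 182 149', '116 172 193 167']
24.225 [ 480.4 -249.2   77.5] [ 1.   0.3 -2.3] [-0.065 -0.06   0.02 ]
```

At TCP height 77.5 the ring is level again: back 75.1, sides 75.9, the same side-to-back pattern as on the sleeve. It sits on the collar unstressed. Last check: centring, against the free-hanging ring.

```bash
python3 - <<'E'
from az import *
L=lambda k:(dict(np.load(f"top{k}.npz")),dict(np.load(f"scene{k}.npz")))
T2,S2=L(2);T7,S7=L(7)
for n,C2,C7,az in(("T",T2,T7,(-31,-11,9,29,49,69,89,99)),("S",S2,S7,(-91,-71,-51,-31,-11,9,29,49,69,89))):
    r=[(a,round(prof(C2,n,(607.9,-8.7),a,43)[0],1),round(prof(C7,n,(628.5,-276.1),a,75)[0],1)) for a in az]
    D=np.array([[np.cos(np.radians(a)),np.sin(np.radians(a))] for a in az]);y=np.array([q[2]-q[1] for q in r])
    f=least_squares(lambda v:D@v-y,[0,0],loss="soft_l1",f_scale=.5).x
    print(n,r,"shift",f.round(2))
E
python3 -c "
from bench import status
s=status.sense();print(s['finger_gap'],s['grip_force'])"
```

```text
T [(-31, np.float64(27.1), np.float64(20.2)), (-11, np.float64(27.6), np.float64(27.0)), (9, np.float64(27.5), np.float64(27.7)), (29, np.float64(28.0), np.float64(28.7)), (49, np.float64(28.0), np.float64(28.8)), (69, np.float64(27.2), np.float64(27.7)), (89, np.float64(25.1), np.float64(25.1)), (99, np.float64(24.7), np.float64(24.2))] shift [-0.05  0.51]
S [(-91, np.float64(26.8), np.float64(28.4)), (-71, np.float64(27.6), np.float64(29.4)), (-51, np.float64(27.7), np.float64(28.7)), (-31, np.float64(27.0), np.float64(27.6)), (-11, np.float64(27.6), np.float64(28.1)), (9, np.float64(27.0), np.float64(27.4)), (29, np.float64(28.2), np.float64(28.3)), (49, np.float64(28.4), np.float64(28.7)), (69, np.float64(27.7), np.float64(27.4)), (89, np.float64(26.2), np.float64(25.9))] shift [ 0.57 -0.75]
35.771272816182126 53.57047878205776
```

The ring is centred to about 0.4 mm, level at the collar, held spread at full squeeze, with no contact force. Handing in.

```bash
python3 -c "
from bench import r
print(r.hand_in())"
```

```text
the job is handed in; nothing more can be done
None
```

The snap ring is around the axle, level on the collar to within about 1 mm and centred to about 0.4 mm, and the pliers are holding it spread at full squeeze. I lowered it slightly too far at first, which tipped the ears down, then raised it until it measured level. The job is handed in at about 24 s; no verdict came back.

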